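# Fit the head of a pepper mill onto its splined drive and hold it down

## Task

The smaller of the two square walnut pepper mills stands in the wooden handscrew clamp, its steel four-spline drive sticking up. Pick up the head that belongs to it (the smaller of the two square heads), lower it over the drive, turning it until the splines slip into it instead of forcing it, and push it down against the spring until it sits fully home on the mill body. Finish while still holding it pressed down there, so that the brass knob can be screwed on, and leave everything else where it is.

Things in the scene. Friction and masses are not known exactly. Their poses are not given: they have to be found in the camera images.
- mill_head: matching mill head, standing: walnut block 46 mm square, 52 mm tall; flat upright sides up to 36 mm, then a crown 36 mm square. Origin: centre of its underside; x, y square to its sides. Bored through from below: the lowest 12 mm is a cross-shaped hole (two slots 20 x 8 mm along its x and y, so each quarter turn fits alike), above that wider than the drive. About 110 g.
- large_head: the head of another, larger mill, not wanted: a similar walnut block 62 mm square and 64 mm tall. Origin at the centre of its underside. The two heads swap places from one start to the next.
- shoulder (a point): centre of the mill body's flat top, where the head must sit, 115 mm above the bench; z up. Body 46 mm square, upright, fixed in the clamp, sides square to x and y. x runs along the clamp jaws away from their tips. Jaws: beside the body in y, 36 mm wide, 38 mm high, from 42 mm before to 145 mm behind its axis; spindle handles reach 150 mm to either side, under 35 mm high.
- drive_top (a point): top centre of the drive's splines on the mill's axis, 24 mm above the shoulder; z up. Steel cross of two ribs 18 x 6 mm, tops rounded, along this point's x and y. Above it a pilot cone (10 mm wide at the ribs' tops, 5 mm at 36 mm) and a 5 mm stud up to 60 mm above the shoulder, 8 mm out of a head that is home. The drive is at any angle to the body and turns about z only stiffly (0.1 N m).
- spring (a joint): how far the spring washer (a 32 mm disc around the drive) is pushed down, in m. At 0 its top is 8 mm above the shoulder, at 0.008 level with it, which is when the head is home. It pushes up with about 4 N at 0 and 9.5 N at 0.008, enough to lift a released head again.
- large_body: bystander: body of the larger mill, walnut, 62 mm square and 165 mm tall, standing; origin at the centre of its underside
- knob_nut: bystander: brass knob of the mill, 22 mm in diameter and 22 mm tall, standing; origin at the centre of its underside
- chisel: bystander: bench chisel lying along its x, 260 mm long, handle to -x; origin on the bench near the middle of its length
- saw: bystander: dovetail saw lying on its side along its x, about 360 mm long, blade to +x; origin on the bench, at the joint of handle and blade
- plane: bystander: iron smoothing plane, 245 mm long along its x, 60 mm wide, 130 mm tall; origin at the centre of its sole
- gauge: bystander: wooden marking gauge, beam 190 mm along its y, stock 60 mm tall; origin on the bench under its beam's middle
There are look-alikes about, which are no part of the job. What is shaped like the mill_head but green or white is not meant.

How it is judged (in metres and radians):
On the way, in this order (a step that is already met when the one before it is completed fails the run):
1. the small head is picked up off the bench (height (world z) of mill_head above 0.03 m and contact force between the fingers and mill_head above 1 N), for 0.2 s.
2. the head is on the drive with the splines meshed (z of mill_head in the frame of shoulder below 0.018 m and horizontal distance between mill_head and shoulder below 0.003 m and (angle between the x axis of mill_head and the x axis of drive_top, either way round below 0.2 rad or angle between the x axis of mill_head and the y axis of drive_top, either way round below 0.2 rad)), for 0.1 s.
At the end, for the whole second after the job is handed in: The small head sits on the mill body: its underside within 2 mm of the shoulder, centred within 3 mm, upright within 0.06 rad, splines meshed (within 0.2 rad), the spring pushed down more than 6 mm, and the fingers still holding or pressing the head (more than 2 N), everything still (z of mill_head in the frame of shoulder between -0.003 and 0.002 m and horizontal distance between mill_head and shoulder below 0.003 m and angle between mill_head's own z axis and vertical below 0.06 rad and (angle between the x axis of mill_head and the x axis of drive_top, either way round below 0.2 rad or angle between the x axis of mill_head and the y axis of drive_top, either way round below 0.2 rad) and value of joint spring above 0.006 m and contact force between the fingers and mill_head above 2 N and linear speed of mill_head below 0.02 m/s); the arm keeps its last pose, push and grip.
It fails at once if the head is forced: more than 100 N between it and the mill (contact force between mill_head and mill above 100 N).
It fails at once if the large head is moved by more than 30 mm (distance of large_head from where it was at the start of the episode above 0.03 m).
It fails at once if another thing on the bench is moved by more than 30 mm (distance of any of large_body, knob_nut, chisel, saw, plane, gauge from where it was at the start of the episode above 0.03 m).
It also fails if it takes over 45 s, if anything falls off the work surface, if the arm or the gripper's body presses on something with over 40 N, if the wrist force passes 120 N, or if a joint passes its speed limit or range.

## Robot

A 6-joint arm with a two-finger parallel gripper is mounted at the origin on the work surface. World frame = base frame: x ahead of the robot, y to its left, z up, the work surface at z = 0. Lengths are in mm, angles in rad, forces in N, time in s.
With the tool pointing down it reaches from about 300 to 750 mm from the base axis. Payload 8.5 kg.
Tool frame: the origin (TCP) lies on the centre line of the jaws, within the pads' length; the fingertips stand 19 mm ahead of it and the grasp point (between the pads) is the TCP (nose_length is the distance from the TCP to the fingertips, in mm); z points along the fingers, y is the line along which they close (so a half turn about z gives the same grasp; the last joint's range is limited). The gripper opens to 88 mm and grips with 3 to 60 N. Pads are 18 mm wide; open, the fingers measure 123 mm over their backs; the gripper's body (75 mm by 187 mm) begins 45 mm behind the grasp point.
Start: joints at [-1.463, 0.381, 1.297, -0, 1.464, -0.215], TCP at [174.467, -521.576, 257.748] pointing down, gripper open.
Joint ranges: [-3.11, 3.11], [-0.89, 2.33], [0.22, 2.48], [-1.42, 4.56], [0.17, 2.85], [-2.88, 2.88]. Speed limits (rad/s): [2.39, 2.39, 3.14, 3.14, 3.14, 3.14].

## Interface

Orientations are given as a rotation vector (axis times angle).
In Python, from bench import move_to, move_l, movej, command_gripper, sleep, solve_ik, snapshot, Unreachable, finish_job, read_time, read_joint_pos, read_joint_vel, read_joint_efforts, read_position, read_ee_rot, read_ft_force, read_wrist_torque, read_width, read_grasp_force, nose_length gives the robot as it stands. The module is installed in compiled form; this text tells all that it offers. Calls block until the motion is done:
- move_to(position, orientation): joint-space move of the TCP to a pose.
- move_l(position, frame=None, vel=150, until_force=None): straight line of the TCP; frame=None keeps the orientation; vel is the mean speed in mm/s. With until_force (N) it stops when the force on the tool has changed by that much, and returns True; else False.
- movej(angles): joint-space move.
- command_gripper(opening, f_grip=None): finger opening in mm; f_grip is the grip in N (None keeps the last); returns when the fingers have stopped.
- sleep(seconds).
- solve_ik(position, orientation): joint angles nearest the present ones, or None.
- snapshot(name): name is "side" or "top" or "wrist"; returns a dict with "pixels" (384x512x3 uint8, blue, green, red), "depth" (384x512 float32, mm along the optical axis (not along the pixel's ray), 0 where there is no reading), "intrinsics" (3x3 intrinsics, pixels), "eye" and "attitude" of the camera in the world; the wrist camera has in their place "hand_eye" (4x4, takes a point from camera to tool coordinates, whose origin is the TCP and whose axes are the flange's). Camera axes: x right, y down, z forward; pixel columns grow to the right and rows downward; lengths in mm; the calibration is good to about 2 mm. A picture is of the moment at which its call begins: read the wrist's pose just before it.
A pose or a line that the arm cannot do raises Unreachable and nothing moves.
- finish_job(): hands the job in; it is judged then, once.
Readings, each from a call of its own:
- read_time(): time.
- read_joint_pos(): joint angles.
- read_joint_vel(): joint speeds.
- read_joint_efforts(): joint torques, N m.
- read_position(): TCP position.
- read_ee_rot(): TCP orientation.
- read_ft_force(): force on the tool from outside, world axes, zero at the start.
- read_wrist_torque(): the same for the moment, N m.
- read_width(): finger opening in mm.
- read_grasp_force(): force on a finger pad.
Only numpy, scipy, OpenCV 4.12 (cv2) and the standard library are available. Lean on these libraries where they do the work, as an engineer would, in place of code of your own. Each camera call takes 0.05 s, during which the arm holds its last target. There are 200 camera calls.

## Working session

There is one attempt and no reset: what is moved stays moved. The work goes in short steps, each a Python script; the robot and the scene stay as the last script left them, time stands still between calls to the robot, and variables do not carry over. Pictures are saved under pics/ and viewed, at most 10 in all, crops included, and the job is handed in when it is done.

```bash
mkdir -p pics; python3 - <<'E'
from bench import *
import cv2,numpy as np
for n in("side","top"):
    s=snapshot(n); cv2.imwrite(f"pics/{n}0.png",s["pixels"]); np.savez(f"{n}0.npz",**s)
    print(n,s["intrinsics"],s["eye"],s["attitude"])
print(read_time(),read_ee_rot(),read_ft_force(),nose_length if not callable(nose_length) else nose_length())
E
```

```text
side [[380.90953365   0.         255.0332872 ]
 [  0.         380.90953365 189.41185709]
 [  0.           0.           1.        ]] [-46.6412284  942.28715504 909.00785249] [-0.68007021  2.52738409 -1.2640003 ]
top [[403.88660254   0.         260.13924974]
 [  0.         403.88660254 189.16335084]
 [  0.           0.           1.        ]] [ 428.84491054   15.63849978 1658.30002186] [-2.2116365   2.16138621 -0.05720432]
0.1 [-3.09950609e+00 -5.04618098e-01 -6.80115639e-05] [-1.10123821  0.54199569  0.52315208] 19.0
```

View pics/top0.png

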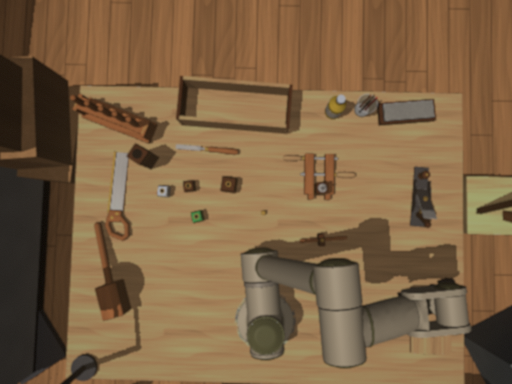

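View pics/side0.png

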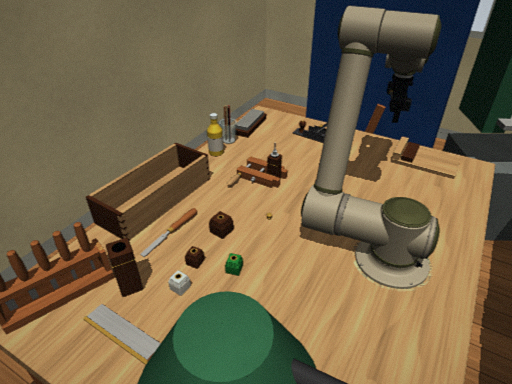

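The top view shows these candidates for the wanted head: small walnut block (190,186), larger walnut block (229,184), white (163,190) and green (198,216) look-alikes, and the tall large_body (142,156). The mill in its clamp is at (321,187). I pick (190,186), the smaller walnut one, and will check it by size and with a close wrist view.

```bash
cat > h.py <<'E'
from bench import *
import cv2,numpy as np
from scipy.spatial.transform import Rotation as R
def campose(s,pose=None):
    if "eye" in s: return R.from_rotvec(np.ravel(s["attitude"])).as_matrix(),np.array(s["eye"])
    H=np.array(s["hand_eye"]); Rt=R.from_rotvec(pose[1]).as_matrix()
    return Rt@H[:3,:3],Rt@H[:3,3]+pose[0]
def ray(s,uv,z,pose=None):
    C,e=campose(s,pose); uv=np.atleast_2d(uv).astype(float)
    d=np.c_[uv,np.ones(len(uv))]@np.linalg.inv(s["intrinsics"]).T@C.T
    return e+d*((z-e[2])/d[:,2])[:,None]
def cloud(s,pose=None):
    C,e=campose(s,pose); v,u=np.mgrid[:384,:512]; D=s["depth"]
    P=np.stack([u*D,v*D,D],-1)@np.linalg.inv(s["intrinsics"]).T@C.T+e
    P[D==0]=np.nan; return P
def down(a):  # tool pointing down, closing line (tool y) at world angle a
    y=np.array([np.cos(a),np.sin(a),0]); z=np.array([0,0,-1.]); return R.from_matrix(np.c_[np.cross(y,z),y,z]).as_rotvec()
def wshot(name):
    pose=(np.array(read_position()),np.array(read_ee_rot())); s=snapshot("wrist")
    cv2.imwrite(f"pics/{name}.png",s["pixels"]); np.savez(f"{name}.npz",p=pose[0],r=pose[1],**s); return s,pose
E
python3 - <<'E'
from h import *
s=dict(np.load("top0.npz"))
P=cloud(s)
for n,(u,v),w in(("small",(190,186),9),("large",(229,184),11),("mill",(321,187),10),("knob",(264,212),4)):
    q=P[v-w:v+w+1,u-w:u+w+1].reshape(-1,3); t=q[:,2]>15
    q=q[t]; m=q[:,2].max(); hi=q[(q[:,2]>25)&(q[:,2]<75)] if n in("small","large") else q
    if len(hi): print(n,len(hi),"zmax",m,np.percentile(q[:,2],[50,90]),hi.mean(0), "area^.5 mm",np.sqrt(len(hi))*1600/404)
print(ray(s,(190,186),45),ray(s,(321,187),150), R.from_rotvec(read_ee_rot()).as_matrix(), np.load("top0.npz").files)
w,p=wshot("w0"); print(w["hand_eye"],w["intrinsics"])
E
```

```text
small 128 zmax 59.437546880406444 [48.57294215 53.18850262] [533.60787198 315.68168438  46.87949108] area^.5 mm 44.806766332612916
large 240 zmax 74.88769059942751 [59.59896263 66.69308901] [541.84690738 155.20716258  57.31951658] area^.5 mm 61.35419162308779
mill 350 zmax 174.6476709402075 [ 44.03233002 122.81274493] [ 536.15509787 -210.77929562   72.67184567] area^.5 mm 74.09222548067211
knob 15 zmax 27.92550989167603 [18.35855233 25.38860527] [433.23427086  16.81160873  19.67349442] area^.5 mm 15.338547905771948
[[532.82331776 311.53097247  45.        ]] [[ 533.43765013 -198.11705425  150.        ]] [[ 9.48357283e-01  3.17204093e-01 -1.62576136e-04]
 [ 3.17204038e-01 -9.48356468e-01  1.26814476e-03]
 [ 2.48080579e-04 -1.25422413e-03 -9.99999183e-01]] ['pixels', 'depth', 'intrinsics', 'eye', 'attitude']
[[-2.44503922e-04 -9.46315084e-01 -3.23245576e-01  8.42317451e+01]
 [ 9.99999586e-01 -5.14861460e-04  7.50875999e-04 -4.96679726e-01]
 [-8.76991973e-04 -3.23245259e-01  9.46314817e-01 -1.26859585e+02]
 [ 0.00000000e+00  0.00000000e+00  0.00000000e+00  1.00000000e+00]] [[314.18982834   0.         259.76449669]
 [  0.         314.18982834 191.23194613]
 [  0.           0.           1.        ]]
```

```bash
python3 - <<'E'
from h import *
c=np.array([535,-203])
move_to([*c,290],down(-np.pi/2)); wshot("m1")
move_to([*c,290],down(np.pi/2)); wshot("m2")
print(read_time(),read_position())
cv2.imwrite("pics/m12.png",np.hstack([cv2.imread(f"pics/{n}.png")[:,60:460] for n in("m1","m2")]))
E
```

```text
4.6583 [ 534.99478466 -203.00092378  290.00435805]
```

View pics/m12.png

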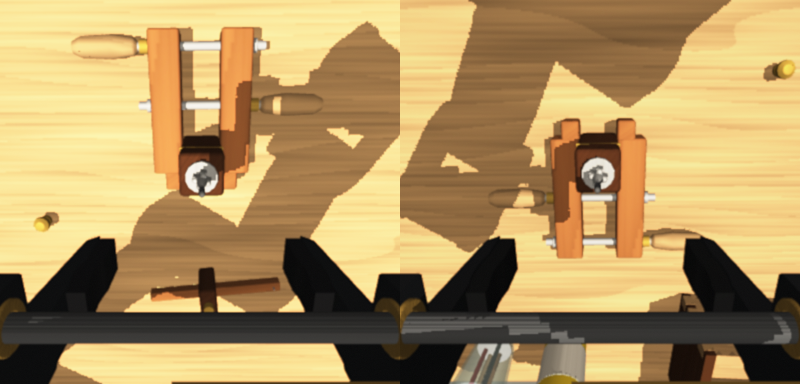

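The two wrist views show the mill body at (202,178) on the left and (598,173) on the right (composite pixels), with the white spring washer and the steel cross on top. Zooming in on the drive.

```bash
python3 - <<'E'
from h import *
o=[]
for n,(u,v) in(("m1",(262,175)),("m2",(258,170))):
    im=cv2.imread(f"pics/{n}.png")[v-30:v+30,u-30:u+30]; o.append(cv2.resize(im,(390,390),interpolation=cv2.INTER_CUBIC))
    s=dict(np.load(n+".npz")); P=cloud(s,(s["p"],s["r"]))[v-30:v+30,u-30:u+30]
    b=np.isfinite(P[...,2])&(abs(P[...,2]-115)<5)
    q=P[b]; print(n,len(q),q[:,:2].min(0),q[:,:2].max(0)); 
    r=cv2.minAreaRect(q[:,:2].astype(np.float32)); print(r)
    w=np.isfinite(P[...,2])&(abs(P[...,2]-123)<3); q=P[w];print(len(q),cv2.minEnclosingCircle(q[:,:2].astype(np.float32)))
    d=(P[...,2]>131)&(P[...,2]<142);q=P[d];print("drive",len(q),q.mean(0),cv2.minAreaRect(q[:,:2].astype(np.float32)))
    st=(P[...,2]>160);q=P[st];print("stud",len(q),q.mean(0) if len(q) else 0,q[:,2].max() if len(q) else 0)
cv2.imwrite("pics/mc.png",np.hstack(o))
E
```

```text
m1 1163 [ 510.89674167 -227.42131172] [ 555.64398663 -181.6741456 ]
((533.2996215820312, -204.48812866210938), (44.7873649597168, 45.582122802734375), 0.5226700901985168)
511 ((532.5379638671875, -204.62741088867188), 15.901703834533691)
drive 151 [ 535.38062287 -204.93840072  137.23385666] ((532.7643432617188, -204.5677032470703), (15.852266311645508, 16.7281551361084), 31.147253036499023)
stud 67 [ 533.77761236 -204.701898    169.98941103] 175.925633164165
m2 1199 [ 509.55767086 -228.37254765] [ 554.97460732 -182.17203508]
((532.3547973632812, -205.27847290039062), (45.46891784667969, 45.893028259277344), 0.5392995476722717)
518 ((532.7105102539062, -205.15069580078125), 15.89693832397461)
drive 150 [ 529.95495523 -204.92009349  137.1812196 ] ((532.1787719726562, -205.10797119140625), (15.975796699523926, 16.451324462890625), 24.913375854492188)
stud 66 [ 531.56894152 -205.16176899  170.12342298] 175.9522295400336
```

View pics/mc.png

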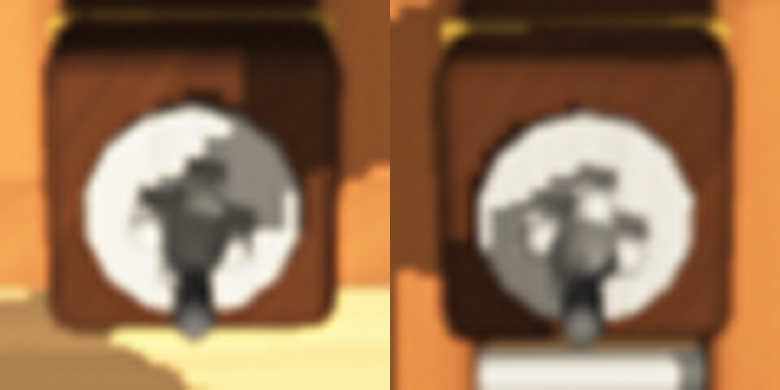

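```bash
python3 - <<'E'
from h import *
c=np.array([532.65,-204.85]); Q=[]
for n,(u,v) in(("m1",(262,175)),("m2",(258,170))):
    s=dict(np.load(n+".npz")); P=cloud(s,(s["p"],s["r"]))[v-30:v+30,u-30:u+30].reshape(-1,3)
    cc={"m1":[532.75,-204.6],"m2":[532.4,-205.15]}[n]
    for lo,hi in((130,142),(136,141)):
        q=P[(P[:,2]>lo)&(P[:,2]<hi),:2]-cc; r=np.hypot(*q.T); q=q[(r>6)&(r<9.8)]; Q.append(q)
        print(n,len(q),np.degrees(np.angle(np.mean(((q[:,0]+1j*q[:,1])/np.hypot(*q.T))**4))/4),abs(np.mean(((q[:,0]+1j*q[:,1])/np.hypot(*q.T))**4)))
q=np.vstack(Q);z=(q[:,0]+1j*q[:,1]);print(np.degrees(np.angle(np.mean((z/abs(z))**4))/4),np.histogram(np.degrees(np.angle(z)),36,(-180,180))[0])
# head look
h=np.array([534,313])
move_to([*h,220],down(0.)) if 0 else move_to([*h,220],down(np.pi/2)); wshot("h1")
print(read_time())
s=dict(np.load("h1.npz")); P=cloud(s,(s["p"],s["r"]))
for lo,hi in((12,33),(30,38),(38,49),(49,56)):
    m=(P[...,2]>lo)&(P[...,2]<hi)&(np.hypot(P[...,0]-h[0],P[...,1]-h[1])<42); q=P[m]
    if len(q)>5: print(lo,len(q),cv2.minAreaRect(q[:,:2].astype(np.float32)))
m=np.argwhere((P[...,2]>30)&(np.hypot(P[...,0]-h[0],P[...,1]-h[1])<40)); v,u=m.mean(0).astype(int); print(u,v)
im=cv2.imread("pics/h1.png"); cv2.imwrite("pics/h1c.png",cv2.resize(im[max(0,v-75):v+75,max(0,u-100):u+100],(600,450),interpolation=cv2.INTER_CUBIC))
E
```

```text
m1 98 -15.126826614200827 0.5463169102535912
m1 61 -16.30974967792998 0.6455957140364057
m2 98 -13.739843997340465 0.5364698676773467
m2 60 -14.665493803572712 0.6146543571948637
-14.888990945722462 [10  3  0  0  0 14 17 20 18 19  5  0  0  0 17 10 13 16  7  0  0  0  2 19
 19 16 17 23  1  0  0  0 11 18 13  9]
6.5917
12 197 ((529.9869995117188, 320.6199645996094), (37.0280647277832, 46.00923156738281), 6.323925971984863)
30 212 ((532.9329223632812, 321.0534973144531), (42.869873046875, 45.9576530456543), 5.839554786682129)
38 441 ((534.2897338867188, 321.08465576171875), (43.10784912109375, 43.21451187133789), 6.135735034942627)
49 1282 ((534.0804443359375, 321.238525390625), (36.29975509643555, 36.10634231567383), 5.664312839508057)
265 299
```

View pics/h1c.png

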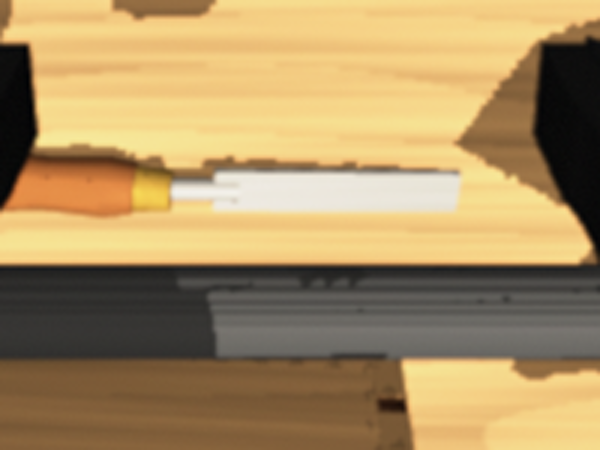

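The crop shows the chisel and gripper instead of the head, because the mask caught gripper parts. The measurement itself is fine (crown 36 × 36 mm at z≈52). I'll crop on the crown pixels.

```bash
python3 - <<'E'
from h import *
s=dict(np.load("h1.npz")); P=cloud(s,(s["p"],s["r"]))
m=np.argwhere((P[...,2]>49)&(P[...,2]<56)&(np.hypot(P[...,0]-534,P[...,1]-321)<30)); v,u=np.median(m,0).astype(int); print(u,v)
im=cv2.imread("pics/h1.png"); cv2.imwrite("pics/h1d.png",cv2.resize(im[max(0,v-60):v+60,max(0,u-80):u+80],(480,360),interpolation=cv2.INTER_CUBIC))
E
```

```text
269 174
```

View pics/h1d.png

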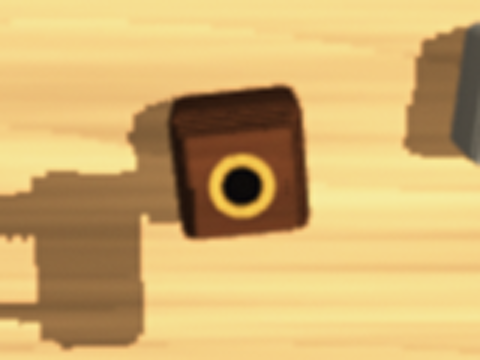

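The crop shows the walnut block with a brass ring around the bore at its centre (crop (242,186)). The 36 mm crown and 46 mm sides confirm it is the small head, so I'm grasping it.

```bash
python3 - <<'E'
from h import *
a=np.radians(95.9); h=[534.3,321.4]
command_gripper(86,30)
move_to([*h,110],down(a))
print(move_l([*h,24],vel=120,until_force=10),read_position())
command_gripper(30,30); print("w",read_width(),read_grasp_force())
f0=np.array(read_ft_force())
move_l([*h,125],vel=120); sleep(.2)
print("w",read_width(),read_grasp_force(),np.array(read_ft_force())-f0,read_time())
s,p=wshot("g1"); cv2.imwrite("pics/g1c.png",s["pixels"])
E
```

```text
False [534.8580333  321.59927811  25.06098306]
w 45.58229825691389 29.99935671687126
w 45.73386340607531 29.99935459345579 [ 0.5786309  -0.98754113 -0.60295213] 10.0917
```

View pics/g1c.png

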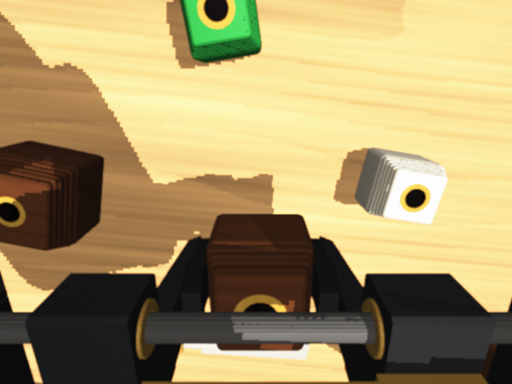

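```bash
python3 - <<'E'
from h import *
s=dict(np.load("g1.npz")); H=s["hand_eye"]; P=cloud(s,(s["p"],s["r"]))
T=(P-s["p"])@R.from_rotvec(s["r"]).as_matrix()
m=(T[...,2]>-8)&(T[...,2]<18)&(abs(T[...,1])<15)&(T[...,0]>15)&(T[...,0]<30); q=T[m]
print("front face x",len(q),np.percentile(q[:,0],[10,50,90]))
m=(T[...,2]>-31)&(T[...,2]<-24)&(abs(T[...,1])<19)&(abs(T[...,0])<30); q=T[m]; print("crown",len(q),q[:,0].max(),np.median(q[:,2]),q[:,1].min(),q[:,1].max())
p=read_position(); move_l([p[0],p[1],232],vel=250)
a=np.radians(75.); c=[532.65,-204.85]
move_to([*c,232],down(a)); sleep(.2); print(read_position(),read_ft_force(),read_time(),read_joint_pos()[5])
E
```

```text
front face x 1624 [22.33913828 22.68837503 23.04922543]
crown 4397 19.142816963865716 -27.740024850597884 -18.27746633912067 18.440723071116842
[ 532.88337297 -204.26800175  232.00040138] [ 0.19290127 -0.28198083 -1.86391034] 12.8167 -1.883446316922206
```

```bash
python3 - <<'E'
from h import *
c=[532.26,-204.75]; Z=139.3
print(move_l([*c,Z+30],vel=60,until_force=8),read_position()[2]-Z,read_ft_force())
print(move_l([*c,Z+10],vel=20,until_force=8)); sleep(.2)
print(np.array(read_position())-[*c,Z],read_ft_force(),read_wrist_torque(),read_time(),read_width())
E
```

```text
False 30.4244874344121 [-0.49648475 -0.01980821 -1.08565551]
False
[ 0.02028326 -0.01143643 10.09089278] [-0.79935457 -0.01005963 -1.85410881] [ 0.08393913 -0.12681516 -0.03233477] 15.3583 46.06738720594428
```

The head went past the spline tops (24 mm) to about 10 mm above the shoulder with no force, so it is meshed. Pressing home.

```bash
python3 - <<'E'
from h import *
c=[532.26,-204.75]; Z=139.3
f0=np.array(read_ft_force())
for h,lim in((4,14),(1,12),(-3,16)):
    r=move_l([*c,Z+h],vel=10,until_force=lim); sleep(.15)
    print(r,np.array(read_position())-[*c,Z],np.array(read_ft_force())-f0,read_width(),read_time())
    if r: break
s,p=wshot("e1"); P=cloud(s,p); T=(P-p[0])@R.from_rotvec(p[1]).as_matrix()
m=(T[...,2]>-31)&(T[...,2]<-24)&(abs(T[...,1])<19)&(abs(T[...,0])<20); q=P[m]; print("crown z",np.median(q[:,2]),np.median(T[m][:,2]))
E
```

```text
False [ 0.06548559 -0.04406496  4.20979366] [-0.62300088  0.63071657  8.20571931] 45.84326928225554 16.2583
False [ 0.06714108 -0.03748975  1.40802013] [-1.18253146  1.05902977  8.2793014 ] 46.021695304497506 16.8583
True [ 0.06435397 -0.01641978  0.11902775] [-1.12383104  1.55920394  9.52181673] 45.63369336855092 17.3333
crown z 167.21393949111183 -27.80157562282408
```

View pics/e1.png

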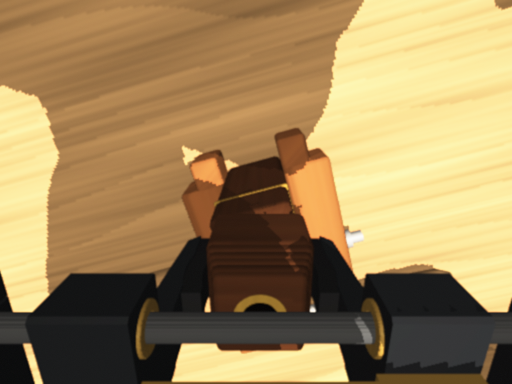

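The picture shows the head (260,250) held square in the jaws on top of the mill, turned about 15° relative to the body. The crown is at z 167.2 against 167 at home. I'll push a little further to confirm the stop is solid.

```bash
python3 - <<'E'
from h import *
c=[532.26,-204.75]; Z=139.3
for h in(-0.4,-0.8,-1.2,-1.6):
    r=move_l([*c,Z+h],vel=5,until_force=15); sleep(.3)
    f=np.array(read_ft_force()); print(h,r,np.array(read_position())-[*c,Z],f,read_width(),read_grasp_force(),read_time())
    if f[2]>18: break
s,p=wshot("e2"); P=cloud(s,p); T=(P-p[0])@R.from_rotvec(p[1]).as_matrix()
m=(T[...,2]>-31)&(T[...,2]<-24)&(abs(T[...,1])<19)&(abs(T[...,0])<20); print("crown z",np.median(P[m][:,2]),np.median(T[m][:,2]))
E
```

```text
-0.4 False [ 0.06104142 -0.04270327  0.12750311] [-2.75289094  1.09687115  8.23199668] 45.79210533338078 29.999415879137814 17.9333
-0.8 False [ 0.08273467 -0.02281103 -0.23651549] [-2.39935066  1.06783725  7.86658714] 45.588461310505366 29.99943778384477 18.4833
-1.2 False [ 0.10077886 -0.01811546 -0.2771217 ] [-2.78933646  0.17948317 10.79060301] 45.6426870005781 29.99968404415995 19.0333
-1.6 False [ 0.07534089 -0.03392645 -0.30177441] [-3.76907263  1.99946412 13.59499234] 45.63500541308108 30.0000123353675 19.5833
crown z 166.7989936069635 -27.811172851099588
```

The TCP has stopped at −0.3 mm while force climbs with the commanded depth, and the head hasn't slipped in the grip. It is seated on the shoulder. Adding a little margin and handing in.

```bash
python3 - <<'E'
from h import *
c=[532.26,-204.75]; Z=139.3
move_l([*c,Z-2.4],vel=5,until_force=15); sleep(.4)
print(np.array(read_position())-[*c,Z],read_ft_force(),read_grasp_force(),read_time())
print(finish_job())
E
```

```text
[ 0.10288666 -0.05691332 -0.33483933] [-6.33434052  3.12455686 19.42538186] 30.000975443981588 20.3417
the job is handed in; nothing more can be done
None
```

I handed the job in at about 20 s: the small walnut head is meshed on the drive and seated on the mill body, still gripped at 30 N and pressed down with about 19 N. The hand-in gave no pass or fail verdict.

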